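Free the rear basket on a crowded drying hook

ROBOT

A 7-joint arm with a two-finger parallel gripper is mounted at the origin on the work surface; the furniture and walls round the work are solid. World frame = base frame: x ahead of the robot, y to its left, z up, the work surface at z = 0. Lengths are in m, angles in rad, forces in N, time in s.
With the tool pointing down it reaches from about 0.4 to 0.85 m from the base axis. Payload 10.4 kg.
Tool frame: the origin (TCP) lies where the fingers leave the gripper's body, on its centre line; the fingertips stand 73 mm ahead of it and the grasp point (between the pads) lies 54 mm ahead of it (env.pinch_z is the distance from the TCP to the grasp point, in m); z points along the fingers, y is the line along which they close (so a half turn about z gives the same grasp; the last joint's range is limited). The gripper opens to 85 mm and grips with 20 to 120 N. Pads are 22 mm wide; open, the fingers measure 114 mm over their backs; the gripper's body (76 mm by 85 mm) begins 54 mm behind the grasp point. The pads swing forward as they close: fully open they stand 13 mm farther back than shut.
Start: joints at [1.198, 0.332, -0.065, 1.46, 0.022, 1.35, -0.088], TCP at [0.214, -0.587, 0.304] pointing down, gripper open.
Joint ranges: [-2.6, 2.6], [-0.5, 2.12], [-1.47, 1.34], [0.16, 2.42], [-1.27, 4.41], [0.06, 2.06], [-2.6, 2.6]. Speed limits (rad/s): [2.22, 2.22, 2.79, 2.79, 3.14, 3.14, 3.14].

INTERFACE

Orientations are given as [roll, pitch, yaw] about the fixed x, y, z axes, in that order (R = Rz(yaw) Ry(pitch) Rx(roll)).
In Python, from rig import env, get_image gives the robot as it stands. The module is installed in compiled form; this text tells all that it offers.
- The arm moves only by the shell command python3 -m crank 'ROWS' [OPENING] [FORCE]. ROWS is JSON, a list of rows, each a list of 6 numbers: the shift along the tool's x, y, z in units of 60 mm (1.0 is 60 mm), then the turn, a rotation vector about the tool's x, y, z in units of 8 degrees (1.0 is 8 degrees). A call has 1 to 20 rows; each row is the pose to reach, as a shift and turn from the pose commanded when the call began, along the tool's axes at that moment; what a row does not reach only later rows make up. A row lasts 1/8 s, in which the tool goes at most 62.5 mm and 10.7 degrees, less where a joint would pass 70% of its speed; a pose out of reach is approached as far as the arm can. A call with a gripper value outside its range is refused whole. OPENING is the finger opening in mm, from 0 to 85.4, set as the call begins (- or left out, the last holds). The fingers move at their own pace and stop on an object; FORCE is the grip in N (left out, the last holds). Time passes only in rows, so rows that repeat a pose let the fingers close. It gives the time, the measured TCP pose, the force, the opening and the grip force at its end, in the units of the state.
- env.get_obs(): the state, without advancing time (a new reading comes with each control period).
- get_image(name): name is "scene" or "top" or "wrist"; returns a dict with "frame" (384x512x3 uint8, red, green, blue), "depth" (384x512 float32, m along the optical axis (not along the pixel's ray), 0 where there is no reading), "vertical_fov" (degrees; the focal length in pixels is half the picture's height over the tangent of half this angle, whatever the lens; pixels are square), "cx", "cy" (the principal point, pixels), "camera_from_world" (4x4, takes a point from world to camera coordinates); the wrist camera has in their place "hand_eye" (4x4, takes a point from camera to tool coordinates, whose origin is the TCP and whose axes are the flange's). Camera axes: x right, y up, looking along -z (the intrinsics and any distortion apply to the point x, -y, -z); pixel columns grow to the right and rows downward; lengths in m; the calibration is good to about 2 mm. A picture is of the moment at which its call begins: read the wrist's pose just before it.
- env.job_done(): hands the job in; it is judged then, once.
The state is a dict: "time_s": time; "qpos": joint angles; "joint_velocities": joint speeds; "tau": joint torques, N m; "eef_pos": TCP position; "eef_rot": TCP orientation; "contact_force": force on the tool from outside, world axes, zero at the start; "ft_torque": the same for the moment, N m; "finger_gap": opening from 0.0 (shut) to 1.0 (fully open); "grasp_force": force on a finger pad.
Only numpy, scipy, OpenCV 4.12 (cv2) and the standard library are available. Lean on these libraries where they do the work, as an engineer would, in place of code of your own. Each camera call takes 0.05 s, during which the arm holds its last target. There are 200 camera calls.

TASK

Two dip baskets hang one behind the other on one drying hook, and the hook beside it is empty. Move the front basket to the empty hook and push it back along the bar until it bears firmly but gently on the sprung buffer disc, compressing the spring 2 or 3 mm without bottoming it, and hold it so for a second; then leave it hanging there, close to the disc. Then take the rear basket off its hook and set it upright in the drip tray, without forcing anything or disturbing the beaker, the timer and the bottles standing about.

Things in the scene. Friction and masses are not known exactly. Their poses are not given: they have to be found in the camera images.
- front_basket_grip (a point): Centre of the bail cross-bar of the front basket (of two identical bare-metal baskets, the one nearer the hook's upturned tip), 75 mm above its underside; x its 34 mm depth, y its 48 mm width, z up. The bail is a stiff flat frame 48 mm wide (y), 8 mm thick (x). Take it from above by the two outer ends, 48 mm apart along y.
- rear_basket_grip (a point): The same point on the rear basket (nearer the post), about 43 mm behind the front one's.
- front_basket: The front basket, 85 to 170 g; origin at the centre of its underside, axes as above. Open slotted box 34 x 48 x 28 mm; at its ends two 8 mm uprights carry a 10 mm high cross-bar, 70 to 80 mm above the underside. The hook bar passes through the window below it, 32 mm wide and 42 mm high down to the box rim.
- rear_basket: The rear basket, the same shape; origin at the centre of its underside, axes as above.
- crowded_stand_bar (a point): Point on the axis of the occupied hook's level bar (10 mm round), 140 mm above the bench; x along the bar to its post, z up. The free end turns up into a lip from x = -56 to -69 mm, top 17 mm above the axis. A hanging cross-bar's centre is 10 mm above the axis; to pass the lip it must be 22 to 37 mm above (higher, the box rim catches the bar).
- crowded_stand: The occupied hook's steel stand, fixed; origin on the bench under its bar point, same axes. Post 16 mm round at x = +65 mm, 154 mm high; base plate 60 x 90 x 12 mm under the post. A fixed grey disc 38 mm across sits on the bar behind the baskets, face at x = +32 mm.
- spare_stand_bar (a point): The same point on the empty hook: same axes and sizes. Here the grey buffer disc (38 mm across, centred on the bar) is sprung and its place is not given: its face rests anywhere from x = -12 to +32 mm, so feel for it. Pushed towards the post it takes 3 N to start, 3 N more per mm, and bottoms after 5 mm at 18 N; 8 to 14 N held for a second is right.
- spare_stand: The empty hook's stand, fixed, with post, base and lip as the other; origin on the bench under its bar point, same axes. The two stands stand side by side 130 to 190 mm apart, either one to the left.
- drip_tray: Shallow bare-metal tray fixed to the bench, 100 mm (x) x 110 mm (y) x 12 mm high, 3 mm walls and about 3 mm floor, to the robot's right of the stands. Origin at the centre of its underside.
- beaker: Bystander: small clear beaker, 46 mm across, 60 mm high; origin at its underside.
- timer: Bystander: flat cream lab timer with buttons, 62 x 68 x 20 mm; origin at its underside.
- amber_bottle: Bystander: amber bottle with a black cap, 60 mm across, 118 mm high, behind the tray; origin at its underside.
- white_bottle: Bystander: white bottle with a blue cap, 47 mm across, 98 mm high, by the centrifuge at the left; origin at its underside.
Not all that is in view belongs to the job. What is shaped like the rear_basket but orange is not meant.

How it is judged:
On the way, in this order (a step that is already met when the one before it is completed fails the run):
1. the front basket is on the spare hook's bar, behind the lip, and presses its buffer disc with 7 to 15 N, while the rear basket still hangs on the crowded hook (contact force between front_basket and spare_stand_buffer between 7 and 15 N and x of front_basket_grip in the frame of spare_stand_bar above -0.045 m and z of front_basket_grip in the frame of spare_stand_bar below 0.03 m and x of rear_basket_grip in the frame of crowded_stand_bar between -0.052 and 0.045 m and y of rear_basket_grip in the frame of crowded_stand_bar between -0.016 and 0.016 m and z of rear_basket_grip in the frame of crowded_stand_bar between 0.002 and 0.018 m), for 0.5 s.
2. the front basket hangs released on the spare hook, the rear basket still on its own hook (x of front_basket_grip in the frame of spare_stand_bar between -0.052 and 0.045 m and y of front_basket_grip in the frame of spare_stand_bar between -0.016 and 0.016 m and z of front_basket_grip in the frame of spare_stand_bar between 0.002 and 0.018 m and x of front_basket_grip in the frame of spare_stand_buffer above 0.013 m and contact force between front_basket and the fingers below 0.05 N and linear speed of front_basket below 0.02 m/s and x of rear_basket_grip in the frame of crowded_stand_bar between -0.052 and 0.045 m and y of rear_basket_grip in the frame of crowded_stand_bar between -0.016 and 0.016 m and z of rear_basket_grip in the frame of crowded_stand_bar between 0.002 and 0.018 m), for 0.2 s.
At the end, for the whole second after the job is handed in: The front basket hangs at rest on the spare bar, behind the lip, under 15 mm from the buffer disc (within 16 mm sideways, tilt under 0.3 rad); the rear basket stands upright (under 0.12 rad) at rest on the tray's floor, within 35 mm of the tray's centre (x of front_basket_grip in the frame of spare_stand_bar between -0.052 and 0.045 m and y of front_basket_grip in the frame of spare_stand_bar between -0.016 and 0.016 m and z of front_basket_grip in the frame of spare_stand_bar between 0.002 and 0.018 m and x of front_basket_grip in the frame of spare_stand_buffer above 0.013 m and angle between front_basket's own z axis and vertical below 0.3 rad and linear speed of each of front_basket, rear_basket below 0.02 m/s and horizontal distance between rear_basket and drip_tray below 0.035 m and height (world z) of rear_basket below 0.01 m and angle between rear_basket's own z axis and vertical below 0.12 rad and contact force between rear_basket and drip_tray above 0.1 N); the robot touches nothing.
It fails at once if the buffer is forced: bottomed and pressed with over 20 N (contact force between anything else and spare_stand_buffer above 20 N).
It fails at once if a basket is forced on a stand (over 45 N) (contact force between front_basket and spare_stand above 45 N or contact force between any of front_basket, rear_basket and crowded_stand above 45 N).
It fails at once if the rear basket is banged or pressed into the tray (over 60 N) (contact force between rear_basket and drip_tray above 60 N).
It fails at once if the robot itself pushes a stand with over 25 N (contact force between any of the arm, the fingers and spare_stand above 25 N or contact force between any of the arm, the fingers and crowded_stand above 25 N).
It fails at once if a bystander is moved over 15 mm (distance of any of beaker, timer, amber_bottle, white_bottle from where it was at the start of the episode above 0.015 m).
It also fails if it takes over 64 s, if anything falls off the work surface, if the arm or the gripper's body presses on something with over 40 N, if the wrist force passes 120 N, or if a joint passes its speed limit or range.

## Working session

There is one attempt and no reset: what is moved stays moved. The work goes in short steps, Python scripts to look and compute and a shell command to move; the robot and the scene stay as the last step left them, time stands still between calls to the robot, and variables do not carry over. Pictures are saved under pics/ and viewed, at most 10 in all, crops included, and the job is handed in when it is done.

```bash
mkdir -p pics
cat > h.py <<'E'
import numpy as np, cv2
from rig import env, get_image
from scipy.spatial.transform import Rotation as R
def shot(n):
    o=env.get_obs(); d=get_image(n); d['obs']=o; return d
def save(d,fn,box=None,s=1):
    f=d['frame']
    if box: x0,y0,x1,y1=box; f=f[y0:y1,x0:x1]
    f=cv2.resize(f,None,fx=s,fy=s,interpolation=cv2.INTER_CUBIC)
    cv2.imwrite('pics/'+fn,f[:,:,::-1])
def w_from_c(d):
    if 'camera_from_world' in d: return np.linalg.inv(d['camera_from_world'])
    T=np.eye(4);T[:3,:3]=R.from_euler('xyz',d['obs']['eef_rot']).as_matrix();T[:3,3]=d['obs']['eef_pos']
    return T@d['hand_eye']
def cloud(d):
    D=d['depth'];h,w=D.shape;f=h/2/np.tan(np.radians(d['vertical_fov'])/2)
    u,v=np.meshgrid(np.arange(w),np.arange(h))
    P=np.stack([(u-d['cx'])/f*D,-(v-d['cy'])/f*D,-D,np.ones_like(D)],-1)
    W=(P@w_from_c(d).T)[...,:3]; W[D==0]=np.nan; return W
E
python3 - <<'E'
from h import *
import pickle
o=env.get_obs();print({k:np.round(v,3).tolist() for k,v in o.items()},env.pinch_z)
S={}
for n in('scene','top'):
    d=shot(n);save(d,n+'0.png',s=1.5);S[n]=d;print(n,[k for k in d],d['vertical_fov'],d['cx'],d['cy'])
    print(w_from_c(d).round(3))
pickle.dump(S,open('s0.pkl','wb'))
E
```

```text
{'time_s': 0.0, 'qpos': [1.198, 0.333, -0.065, 1.461, 0.022, 1.35, -0.089], 'joint_velocities': [-0.001, 0.0, 0.001, 0.0, 0.0, -0.0, 0.0], 'tau': [0.001, -62.543, 0.05, -39.161, 0.016, 0.01, -0.0], 'eef_pos': [0.214, -0.587, 0.303], 'eef_rot': [-3.14, 0.0, 0.35], 'contact_force': [-0.105, 0.097, -0.069], 'ft_torque': [-0.015, 0.056, 0.065], 'grasp_force': 0.0, 'finger_gap': 1.002} 0.0539
scene ['frame', 'depth', 'vertical_fov', 'cx', 'cy', 'camera_from_world', 'obs'] 45.308422975183454 253.8055412811878 192.6303373296355
[[-0.575  0.567 -0.59  -0.234]
 [-0.818 -0.387  0.426  0.582]
 [ 0.013  0.728  0.686  0.917]
 [ 0.     0.     0.     1.   ]]
top ['frame', 'depth', 'vertical_fov', 'cx', 'cy', 'camera_from_world', 'obs'] 57.810555177735274 254.6362911560153 193.03907125947902
[[-0.011  0.995 -0.095  0.335]
 [-1.    -0.01   0.015  0.07 ]
 [ 0.014  0.095  0.995  1.024]
 [ 0.     0.     0.     1.   ]]
```

View pics/scene0.png

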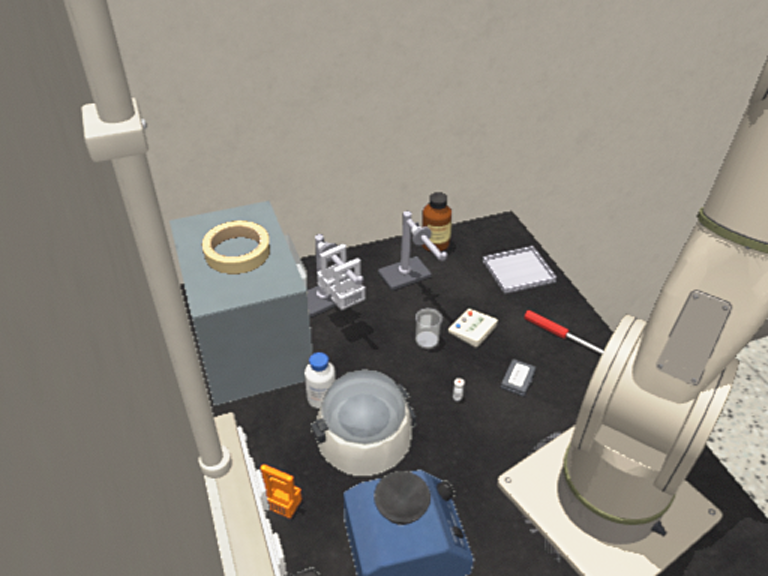

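View pics/top0.png

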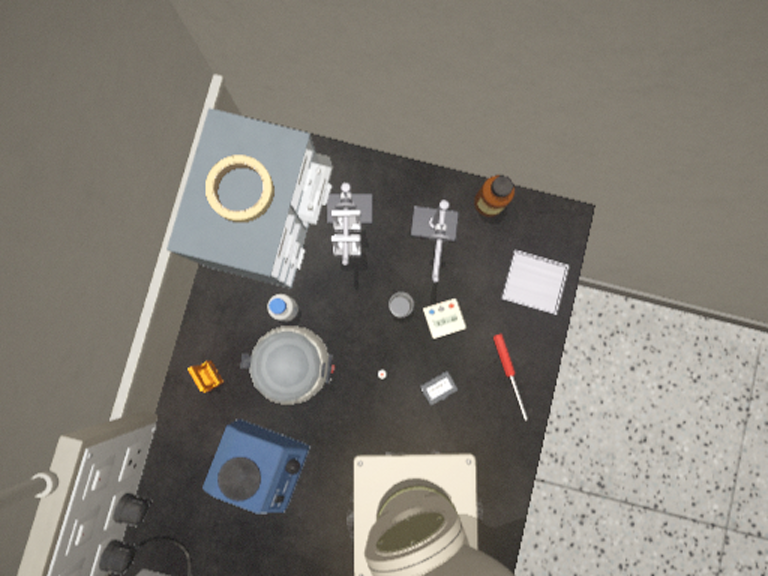

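The scene view shows the baskets on the left stand (≈(335,270)), the empty stand (≈(415,245)) and the tray (≈(520,268)). In the top view the crowded hook is at (345,225), the spare at (438,240), the tray at (535,282), and the orange decoy at (205,377). Next I measure from depth.

Run:
```python
from h import *
import pickle
S=pickle.load(open('s0.pkl','rb'))
for n in S:
    d=S[n];W=cloud(d)
    if n=='top':
        pts={'crowdpost':(345,186),'c_rear':(345,211),'c_front':(345,238),'c_tip':(345,262),'sparepost':(443,204),'sparetip':(436,278),'sparebar':(438,260),'disc':(440,226),'tray':(535,282),'beaker':(401,305),'timer':(445,318),'amber':(502,187),'white':(281,307),'centri':(300,190)}
        for k,(u,v) in pts.items():
            p=W[int(v/1.5)-1:int(v/1.5)+2,int(u/1.5)-1:int(u/1.5)+2].reshape(-1,3);p=p[np.isfinite(p[:,2])];print(k,p[p[:,2].argmax()].round(3) if len(p) else None)
    P=W.reshape(-1,3);P=P[np.isfinite(P).all(1)]
    for nm,(y0,y1) in {'left':(0.02,0.22),'right':(-0.1,0.02)}.items():
        Q=P[(P[:,1]>y0)&(P[:,1]<y1)&(P[:,0]>0.4)&(P[:,0]<0.85)]
        for z0,z1 in((.125,.147),(.147,.165)):
            q=Q[(Q[:,2]>z0)&(Q[:,2]<z1)]
            print(n,nm,z0,len(q),q.min(0).round(3) if len(q) else '',q.max(0).round(3) if len(q) else '',np.median(q,0).round(3))
    T=P[(P[:,1]>-.35)&(P[:,1]<-.12)&(P[:,0]>.45)&(P[:,0]<.75)&(P[:,2]>.006)&(P[:,2]<.02)]
    c,s,a=cv2.minAreaRect(T[:,:2].astype(np.float32));print('tray',c,s,a)
d=S['top'];save(d,'top_c.png',(200,110,400,230),4)
```

```text
scene left 0.125 504 [0.463 0.021 0.125] [0.742 0.186 0.147] [0.708 0.117 0.137]
scene left 0.147 610 [0.459 0.02  0.147] [0.767 0.219 0.165] [0.714 0.122 0.155]
scene right 0.125 434 [ 0.432 -0.099  0.125] [0.713 0.02  0.147] [ 0.682 -0.036  0.139]
scene right 0.147 319 [ 0.429 -0.1    0.147] [0.713 0.02  0.165] [ 0.684 -0.04   0.155]
tray (0.5490404367446899, -0.2113901823759079) (0.23521417379379272, 0.19927603006362915) 75.78462219238281
crowdpost [0.596 0.115 0.155]
c_rear [0.551 0.118 0.155]
c_front [0.507 0.116 0.155]
c_tip [0.464 0.121 0.158]
sparepost [ 0.56  -0.045  0.156]
sparetip [ 0.434 -0.032  0.159]
sparebar [ 0.469 -0.039  0.146]
disc [ 0.523 -0.044  0.158]
tray [ 0.447 -0.245  0.005]
beaker [0.399 0.019 0.005]
timer [ 0.371 -0.064  0.021]
amber [ 0.607 -0.158  0.118]
white [0.396 0.236 0.1  ]
centri [0.588 0.194 0.175]
top left 0.125 558 [0.471 0.02  0.125] [0.764 0.22  0.147] [0.641 0.124 0.139]
top left 0.147 652 [0.462 0.021 0.147] [0.763 0.22  0.165] [0.594 0.132 0.154]
top right 0.125 348 [ 0.441 -0.1    0.125] [0.71  0.018 0.147] [ 0.55  -0.04   0.142]
top right 0.147 226 [ 0.43  -0.099  0.147] [0.71  0.019 0.165] [ 0.683 -0.043  0.155]
tray (0.5482940077781677, -0.2100091576576233) (0.23695681989192963, 0.19492381811141968) 75.072998046875
```

View pics/top_c.png

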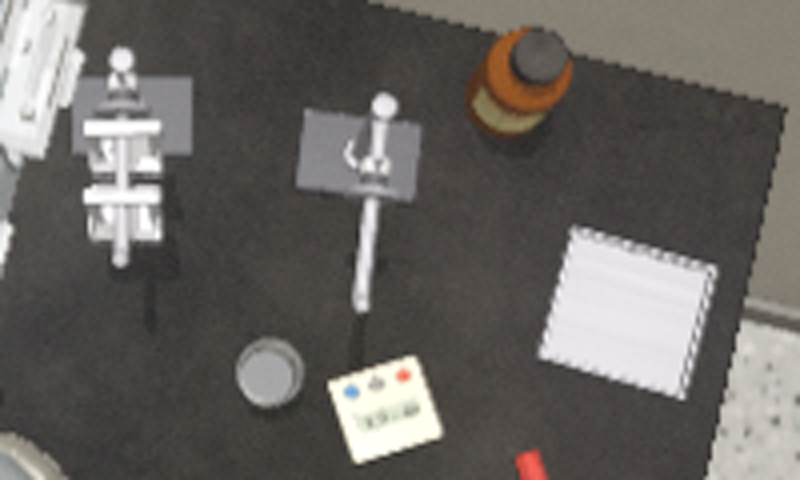

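The front basket is the one nearer the tip (crossbar at crop (124,195), tip at (120,258)). The rear one is at (123,130), nearer the post at (122,58). The orange item is a decoy at the lower left of the full view. Now I move over the stands for a wrist view.

```bash
python3 -m crank '[[2,-0.9,-0.3,0,0,0],[3,-1.4,-0.5,0,0,0],[4,-1.9,-0.6,0,0,0.5],[5.05,-2.5,-0.6,0,0,1],[5.3,-3.4,-0.6,0,0,1.5],[5.6,-4.3,-0.6,0,0,2],[5.9,-5.2,-0.6,0,0,2.4],[6.2,-6.1,-0.6,0,0,2.83],[6.5,-7,-0.6,0,0,2.83],[6.8,-7.8,-0.6,0,0,2.83],[7.1,-8.4,-0.6,0,0,2.83],[7.12,-8.53,-0.6,0,0,2.83],[7.12,-8.53,-0.6,0,0,2.83],[7.12,-8.53,-0.6,0,0,2.83],[7.12,-8.53,-0.6,0,0,2.83]]' 85
python3 - <<'E'
from h import *
import pickle
d=shot('wrist');print({k:np.round(d['obs'][k],3).tolist() for k in('time_s','eef_pos','eef_rot','contact_force')})
print(d['hand_eye'].round(3),d['vertical_fov'],d['cx'],d['cy'])
save(d,'w1.png',s=1.5);pickle.dump(d,open('w1.pkl','wb'))
E
```

```text
time_s: 1.98
eef_pos: [0.4402, 0.0387, 0.3398]
eef_rot: [3.141, 0.0, -0.048]
contact_force: [-0.4, 0.0, -0.0]
finger_gap: 0.993
grasp_force: 0.0
{'time_s': 1.975, 'eef_pos': [0.44, 0.039, 0.34], 'eef_rot': [3.141, 0.0, -0.048], 'contact_force': [-0.443, 0.025, -0.031]}
[[ 0.002  0.949  0.315  0.082]
 [ 1.    -0.002  0.     0.001]
 [ 0.001  0.315 -0.949 -0.07 ]
 [ 0.     0.     0.     1.   ]] 58.12771190622735 254.14951199511535 193.9400963216853
```

View pics/w1.png

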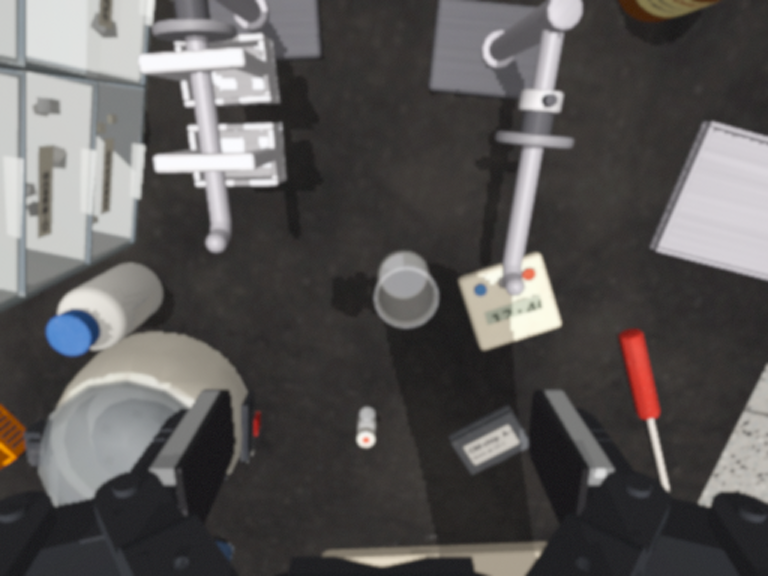

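The wrist view shows the front crossbar from (157,163) to (252,161), and the rear crossbar from (142,63) to (244,60). The crowded tip is at (217,241), the spare tip at (514,284), the spare post top at (565,12), the disc top at (535,138), and the tray's left edge near (680,185).

```bash
cat > m.py <<'E'
from h import *
import pickle
d=pickle.load(open('w1.pkl','rb'));W=cloud(d);Wc=w_from_c(d);f=192/np.tan(np.radians(d['vertical_fov'])/2)
def at(u,v,z):
    r=Wc[:3,:3]@np.array([(u/1.5-d['cx'])/f,-(v/1.5-d['cy'])/f,-1]);o=Wc[:3,3];return o+r*(z-o[2])/r[2]
for k,u,v,z in[('fL',157,163,.155),('fR',252,161,.155),('rL',142,63,.155),('rR',244,60,.155),('ctip',217,241,.157),('stip',514,284,.157),('spost',565,12,.154),('discface',536,147,.150),('sbar',528,180,.145),('sbar2',519,240,.145),('cbar',213,200,.145),('cbar2',206,110,.145)]:
    q=W[int(v/1.5)-2:int(v/1.5)+3,int(u/1.5)-2:int(u/1.5)+3].reshape(-1,3);print(k,at(u,v,z).round(4),'depth',q[np.nanargmax(q[:,2])].round(4))
P=W.reshape(-1,3);P=P[np.isfinite(P).all(1)]
# crossbars from depth
for nm,(u0,u1,v0,v1) in {'front':(150,258,145,178),'rear':(136,250,40,80)}.items():
    q=W[int(v0/1.5):int(v1/1.5),int(u0/1.5):int(u1/1.5)].reshape(-1,3);q=q[(q[:,2]>.151)&(q[:,2]<.162)]
    print(nm,len(q),cv2.minAreaRect(q[:,:2].astype(np.float32)),q.mean(0).round(4))
for nm,y0,y1,x0,x1 in(('sbar',-.08,.0,.43,.52),('cbar',.09,.15,.46,.5)):
    q=P[(P[:,1]>y0)&(P[:,1]<y1)&(P[:,0]>x0)&(P[:,0]<x1)&(P[:,2]>.137)&(P[:,2]<.1475)]
    l=cv2.fitLine(q[:,:2].astype(np.float32),cv2.DIST_HUBER,0,.01,.01).ravel();print(nm,len(q),l.round(4),'yaw',np.arctan2(l[1],l[0])if l[0]>0 else np.arctan2(-l[1],-l[0]),q[:,2].max())
# centrifuge near
for x0 in np.arange(.42,.62,.02):
    q=P[(P[:,1]>.145)&(P[:,1]<.3)&(P[:,0]>x0)&(P[:,0]<x0+.02)&(P[:,2]>.09)]
    print(x0.round(2),len(q),(q[q[:,1].argmin()].round(3),q[:,2].max().round(3)) if len(q) else '')
S=pickle.load(open('s0.pkl','rb'));T=cloud(S['top'])[130:235,310:400].reshape(-1,3);T=T[(T[:,2]>.002)&(T[:,2]<.02)&(T[:,1]<-.14)&(T[:,0]>.38)&(T[:,0]<.56)]
print('tray',len(T),cv2.minAreaRect(T[:,:2].astype(np.float32)),T.max(0),T.min(0))
E
python3 m.py
```

```text
fL [0.5067 0.1422 0.155 ] depth [0.5078 0.1409 0.1554]
fR [0.5056 0.0967 0.155 ] depth [0.5072 0.0971 0.1557]
rL [0.5507 0.141  0.155 ] depth [0.5494 0.1412 0.156 ]
rR [0.5498 0.0948 0.155 ] depth [0.5498 0.0958 0.1555]
ctip [0.468  0.1184 0.157 ] depth [0.4672 0.1203 0.1577]
stip [ 0.4387 -0.0299  0.157 ] depth [ 0.4373 -0.0302  0.1571]
spost [ 0.5627 -0.0488  0.154 ] depth [ 0.5632 -0.0474  0.1548]
discface [ 0.5055 -0.0399  0.15  ] depth [ 0.5073 -0.038   0.1583]
sbar [ 0.4893 -0.0381  0.145 ] depth [ 0.4886 -0.0395  0.1455]
sbar2 [ 0.4587 -0.0347  0.145 ] depth [ 0.4588 -0.0339  0.1454]
cbar [0.4866 0.1214 0.145 ] depth [0.4885 0.1192 0.1461]
cbar2 [0.5297 0.1183 0.145 ] depth [0.5286 0.1192 0.1459]
front 758 ((0.5063396692276001, 0.11970175057649612), (0.04778921604156494, 0.007939483039081097), 87.37860107421875) [0.5064 0.1193 0.1544]
rear 925 ((0.5512253046035767, 0.11899678409099579), (0.008165244944393635, 0.04834122583270073), 1.0031814575195312) [0.5511 0.1183 0.1544]
sbar 1420 [ 0.9935 -0.1137  0.4823 -0.0363] yaw -0.11391911 0.14749170970128167
cbar 514 [0.9971 0.0763 0.4836 0.1188] yaw 0.07641582 0.14737995277445481
0.42 236 (array([0.439, 0.233, 0.098]), np.float64(0.16))
0.44 1106 (array([0.46 , 0.228, 0.141]), np.float64(0.157))
0.46 1192 (array([0.478, 0.215, 0.157]), np.float64(0.158))
0.48 1307 (array([0.5  , 0.21 , 0.155]), np.float64(0.159))
0.5 1395 (array([0.51 , 0.206, 0.156]), np.float64(0.158))
0.52 1459 (array([0.54 , 0.207, 0.141]), np.float64(0.159))
0.54 1786 (array([0.56 , 0.173, 0.125]), np.float64(0.159))
0.56 1496 (array([0.58 , 0.166, 0.12 ]), np.float64(0.156))
0.58 250 (array([0.589, 0.157, 0.091]), np.float64(0.146))
0.6 0 
tray 862 ((0.47011834383010864, -0.24564996361732483), (0.21118515729904175, 0.1775135099887848), 89.52513122558594) [ 0.55900243 -0.14024297  0.01542904] [ 0.38107998 -0.35169692  0.00200008]
```

```bash
python3 -m crank '[[0.6,-0.7,0.5,0,0,0],[1.04,-1.39,1.0,0,0,0],[1.04,-1.39,1.3,0,0,0],[1.04,-1.39,1.6,0,0,0],[1.04,-1.39,1.9,0,0,0],[1.04,-1.39,2.15,0,0,0],[1.04,-1.39,2.28,0,0,0],[1.04,-1.39,2.28,0,0,0],[1.04,-1.39,2.28,0,0,0]]' 62 40
python3 - <<'E'
from h import *
import pickle
d=shot('wrist');save(d,'w2.png',s=1.2)
S=pickle.load(open('s0.pkl','rb'));t=S['top'];Wc=w_from_c(t);f=192/np.tan(np.radians(t['vertical_fov'])/2)
c=[]
for u,v in((575,228),(717,268),(685,397),(540,358)):
    u=u/4+200-.4;v=v/4+110-.4;r=Wc[:3,:3]@np.array([(u-t['cx'])/f,-(v-t['cy'])/f,-1]);o=Wc[:3,3];c.append((o+r*(.012-o[2])/r[2])[:2])
c=np.array(c);print(c.round(4),c.mean(0),np.linalg.norm(np.roll(c,-1,0)-c,axis=1),np.arctan2(*(c[0]-c[3])[::-1]))
E
```

```text
time_s: 3.15
eef_pos: [0.5066, 0.1206, 0.2037]
eef_rot: [-3.142, -0.001, -0.045]
contact_force: [-0.8, -0.3, -0.5]
finger_gap: 0.723
grasp_force: 0.0
[[ 0.5071 -0.2082]
 [ 0.4763 -0.3122]
 [ 0.3814 -0.2844]
 [ 0.4111 -0.179 ]] [ 0.4439935  -0.24596306] [0.10853489 0.09889579 0.1094837  0.10034591] -0.2947318329329293
```

View pics/w2.png

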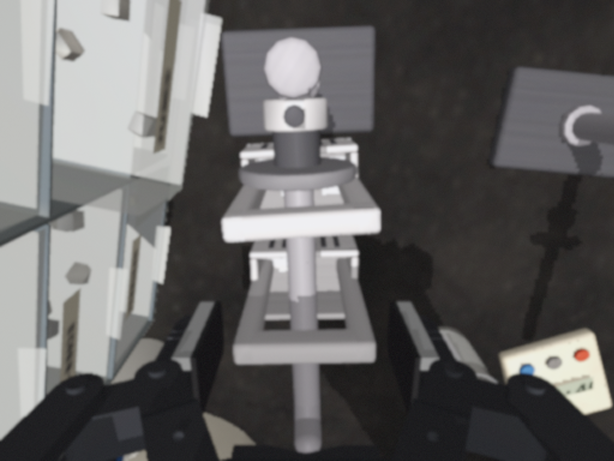

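The fingers straddle the front crossbar, which spans (235,350) to (375,350), and are well centred on it. The tray measures 100x109 mm with its centre at (0.444,-0.246). Now I close.

```bash
python3 -m crank '[[0,0,0,0,0,0],[0,0,0,0,0,0],[0,0,0,0,0,0],[0,0,0,0,0,0],[0,0,0,0,0,0]]' 40 50
```

```text
time_s: 3.82
eef_pos: [0.5067, 0.1205, 0.2038]
eef_rot: [3.141, -0.001, -0.046]
contact_force: [-1.3, -1.2, 6.5]
finger_gap: 0.547
grasp_force: 50.5
```

```bash
python3 -m crank '[[0,0,-0.1,0,0,0],[0,0,-0.2,0,0,0],[0,0,-0.33,0,0,0],[0,0,-0.33,0,0,0],[0,0,-0.33,0,0,0]]'; python3 -m crank '[[-0.1,0,0,0,0,0],[-0.3,0,0,0,0,0],[-0.5,0,0,0,0,0],[-0.7,0,0,0,0,0],[-0.9,0,0,0,0,0],[-1.1,0,0,0,0,0],[-1.25,0,0,0,0,0],[-1.4,0,0,0,0,0],[-1.4,0,0,0,0,0]]'
```

```text
time_s: 4.45
eef_pos: [0.5062, 0.1205, 0.2228]
eef_rot: [3.141, 0.0, -0.045]
contact_force: [0.4, -0.2, -0.4]
finger_gap: 0.547
grasp_force: 51.4
time_s: 5.58
eef_pos: [0.422, 0.1243, 0.223]
eef_rot: [3.141, -0.0, -0.045]
contact_force: [0.1, 0.9, -0.8]
finger_gap: 0.551
grasp_force: 51.5
```

```bash
python3 -m crank '[[0,0.4,0,0,0,0],[0,0.9,0,0,0,0.2],[0,1.4,0,0,0,0.4],[0,1.9,0,0,0,0.54],[0,2.3,0,0,0,0.54],[0,2.54,0,0,0,0.54],[0,2.54,0,0,0,0.54],[0,2.54,0,0,0,0.54]]'
python3 - <<'E'
from h import *
d=shot('wrist');save(d,'w3.png',s=1.2)
E
```

```text
time_s: 6.58
eef_pos: [0.4156, -0.027, 0.2229]
eef_rot: [-3.141, -0.0, -0.12]
contact_force: [-0.5, -0.1, -2.1]
finger_gap: 0.546
grasp_force: 51.6
```

View pics/w3.png

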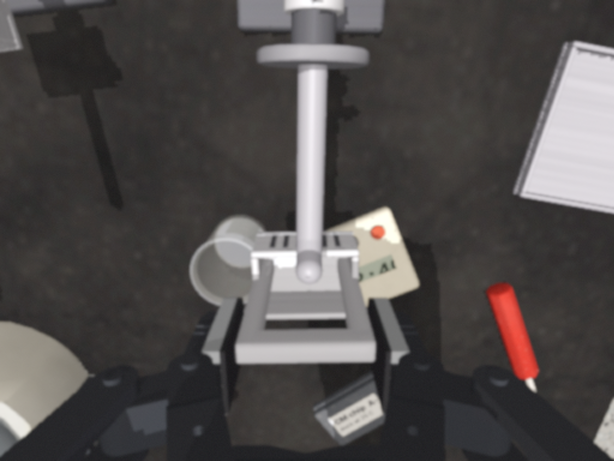

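The basket stands just in front of the spare lip, with the lip ball at (309,268) inside its window (265–350) and the bar aligned. Next I enter and lower it.

```bash
python3 -m crank '[[0.1,0,0,0,0,0],[0.25,0,0,0,0,0],[0.4,0,0,0,0,0],[0.55,0,0,0,0,0],[0.7,0,0,0,0,0],[0.78,0,0,0,0,0],[0.78,0,0,0,0,0]]'; python3 -m crank '[[0,0,0.08,0,0,0],[0,0,0.16,0,0,0],[0,0,0.24,0,0,0],[0,0,0.29,0,0,0],[0,0,0.29,0,0,0],[0,0,0.29,0,0,0]]'
```

```text
time_s: 7.5
eef_pos: [0.4621, -0.0335, 0.2228]
eef_rot: [-3.141, 0.0, -0.121]
contact_force: [-0.5, -0.0, -0.9]
finger_gap: 0.546
grasp_force: 51.6
time_s: 8.25
eef_pos: [0.462, -0.0335, 0.2056]
eef_rot: [3.142, -0.0, -0.121]
contact_force: [0.3, -0.6, -1.2]
finger_gap: 0.544
grasp_force: 51.6
```

```bash
python3 -m crank '[[0.08,0,0,0,0,0],[0.16,0,0,0,0,0],[0.24,0,0,0,0,0],[0.3,0,0,0,0,0],[0.35,0,0,0,0,0],[0.35,0,0,0,0,0]]'; python3 -m crank '[[0.02,0,0,0,0,0],[0.04,0,0,0,0,0],[0.06,0,0,0,0,0],[0.08,0,0,0,0,0],[0.1,0,0,0,0,0],[0.1,0,0,0,0,0]]'
```

```text
time_s: 9.0
eef_pos: [0.4829, -0.0361, 0.2055]
eef_rot: [-3.142, 0.0, -0.121]
contact_force: [0.0, 0.4, -2.1]
finger_gap: 0.548
grasp_force: 51.6
time_s: 9.75
eef_pos: [0.4888, -0.0368, 0.2055]
eef_rot: [3.142, -0.0, -0.121]
contact_force: [-0.3, -1.0, -1.3]
finger_gap: 0.548
grasp_force: 51.6
```

```bash
python3 -m crank '[[0.02,0,0,0,0,0],[0.04,0,0,0,0,0],[0.06,0,0,0,0,0],[0.06,0,0,0,0,0]]'; python3 -m crank '[[0.02,0,0,0,0,0],[0.035,0,0,0,0,0],[0.035,0,0,0,0,0]]';python3 -m crank '[[0.02,0,0,0,0,0],[0.035,0,0,0,0,0],[0.035,0,0,0,0,0]]'
```

```text
time_s: 10.25
eef_pos: [0.4923, -0.0372, 0.2055]
eef_rot: [-3.142, 0.0, -0.121]
contact_force: [0.3, -0.2, -1.4]
finger_gap: 0.55
grasp_force: 51.6
time_s: 10.62
eef_pos: [0.4944, -0.0375, 0.2055]
eef_rot: [3.142, -0.0, -0.121]
contact_force: [1.0, 0.1, -1.5]
finger_gap: 0.548
grasp_force: 51.6
time_s: 11.0
eef_pos: [0.4965, -0.0377, 0.2055]
eef_rot: [3.142, -0.0, -0.121]
contact_force: [-0.7, 0.0, -1.3]
finger_gap: 0.547
grasp_force: 51.6
```

```bash
python3 -m crank '[[0.02,0,0,0,0,0],[0.02,0,0,0,0,0]]'; python3 -m crank '[[0.02,0,0,0,0,0],[0.02,0,0,0,0,0]]';python3 -m crank '[[0.02,0,0,0,0,0],[0.02,0,0,0,0,0]]'
```

```text
time_s: 11.25
eef_pos: [0.4977, -0.0379, 0.2055]
eef_rot: [3.142, -0.0, -0.121]
contact_force: [0.7, -0.3, -2.1]
finger_gap: 0.544
grasp_force: 51.6
time_s: 11.5
eef_pos: [0.4989, -0.038, 0.2055]
eef_rot: [3.142, -0.0, -0.121]
contact_force: [0.1, 0.5, -1.2]
finger_gap: 0.546
grasp_force: 51.6
time_s: 11.75
eef_pos: [0.5001, -0.0382, 0.2055]
eef_rot: [3.142, -0.0, -0.121]
contact_force: [-0.4, -0.3, -1.0]
finger_gap: 0.541
grasp_force: 51.6
```

```bash
for i in 1; do :; done; python3 -m crank '[[0.02,0,0,0,0,0],[0.02,0,0,0,0,0]]'; python3 -m crank '[[0.02,0,0,0,0,0],[0.02,0,0,0,0,0]]'
```

```text
time_s: 12.0
eef_pos: [0.5013, -0.0383, 0.2055]
eef_rot: [3.142, -0.0, -0.121]
contact_force: [-0.4, -0.8, -1.1]
finger_gap: 0.544
grasp_force: 51.6
time_s: 12.25
eef_pos: [0.5024, -0.0385, 0.2055]
eef_rot: [3.142, 0.0, -0.121]
contact_force: [-0.8, -0.0, -0.9]
finger_gap: 0.546
grasp_force: 51.6
```

```bash
python3 -m crank '[[0.02,0,0,0,0,0],[0.02,0,0,0,0,0]]'
```

```text
time_s: 12.5
eef_pos: [0.5032, -0.0385, 0.2054]
eef_rot: [3.141, 0.001, -0.121]
contact_force: [-5.1, 0.4, 1.5]
finger_gap: 0.551
grasp_force: 51.9
```

```bash
python3 -m crank '[[0.02,0,0,0,0,0],[0.02,0,0,0,0,0]]'
```

```text
time_s: 12.75
eef_pos: [0.5041, -0.0387, 0.2053]
eef_rot: [3.141, 0.002, -0.121]
contact_force: [-6.3, 1.5, 3.4]
finger_gap: 0.542
grasp_force: 52.0
```

```bash
python3 -m crank '[[0.02,0,0,0,0,0],[0.02,0,0,0,0,0]]'
```

```text
time_s: 13.0
eef_pos: [0.505, -0.0388, 0.2053]
eef_rot: [3.141, 0.003, -0.121]
contact_force: [-9.1, 1.3, 3.9]
finger_gap: 0.546
grasp_force: 52.2
```

```bash
python3 -m crank '[[0.01,0,0,0,0,0],[0.01,0,0,0,0,0],[0.01,0,0,0,0,0],[0.01,0,0,0,0,0],[0.01,0,0,0,0,0]]'; python3 -m crank '[[0,0,0,0,0,0],[0,0,0,0,0,0],[0,0,0,0,0,0],[0,0,0,0,0,0],[0,0,0,0,0,0]]'
```

```text
time_s: 13.62
eef_pos: [0.5054, -0.0388, 0.2052]
eef_rot: [3.141, 0.003, -0.121]
contact_force: [-9.8, 0.8, 4.3]
finger_gap: 0.544
grasp_force: 52.3
time_s: 14.25
eef_pos: [0.5054, -0.0388, 0.2052]
eef_rot: [3.141, 0.003, -0.121]
contact_force: [-9.5, 0.5, 5.6]
finger_gap: 0.549
grasp_force: 52.3
```

```bash
python3 -m crank '[[0.01,0,0,0,0,0],[0.01,0,0,0,0,0],[0.01,0,0,0,0,0],[0.01,0,0,0,0,0],[0.01,0,0,0,0,0],[0.01,0,0,0,0,0],[0.01,0,0,0,0,0],[0.01,0,0,0,0,0],[0.01,0,0,0,0,0],[0.01,0,0,0,0,0]]'
```

```text
time_s: 15.5
eef_pos: [0.5058, -0.0389, 0.2052]
eef_rot: [3.141, 0.004, -0.121]
contact_force: [-11.4, 0.7, 5.8]
finger_gap: 0.547
grasp_force: 52.3
```

```bash
python3 -m crank '[[-0.05,0,0,0,0,0],[-0.1,0,0,0,0,0],[-0.1,0,0,0,0,0],[-0.1,0,0.02,0,0,0],[-0.1,0,0.02,0,0,0]]'; python3 -m crank '[[0,0,0,0,0,0],[0,0,0,0,0,0],[0,0,0,0,0,0],[0,0,0,0,0,0],[0,0,0,0,0,0],[0,0,0,0,0,0]]' 62
python3 - <<'E'
from h import *
d=shot('wrist');save(d,'w4.png',s=1.2)
E
```

```text
time_s: 16.12
eef_pos: [0.5014, -0.0383, 0.2042]
eef_rot: [-3.142, -0.0, -0.121]
contact_force: [0.4, -0.9, -1.0]
finger_gap: 0.548
grasp_force: 51.6
time_s: 16.88
eef_pos: [0.5012, -0.0383, 0.2043]
eef_rot: [3.142, -0.0, -0.121]
contact_force: [0.7, -0.1, 0.4]
finger_gap: 0.732
grasp_force: 0.0
```

View pics/w4.png

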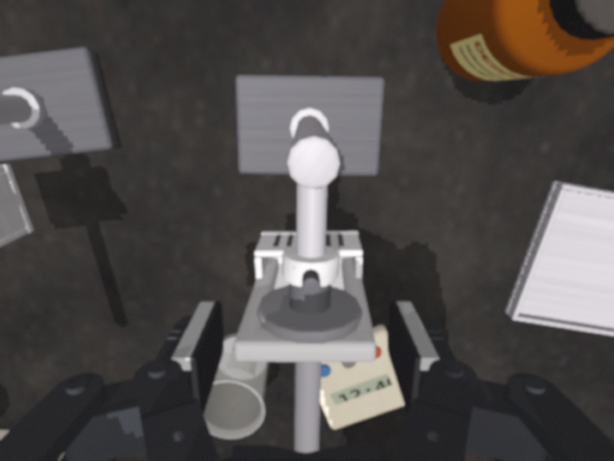

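The front basket (crossbar at (306,348)) hangs released right in front of the disc (310,312), with both fingers clear. Now I go up and over to the rear basket.

```bash
python3 -m crank '[[0,0,-0.2,0,0,0],[0,0,-0.6,0,0,0],[0,0,-1.2,0,0,0],[0,-0.5,-1.67,0,0,0],[0,-1.2,-1.67,0,0,-0.4],[0,-1.9,-1.67,0,0,-0.72],[0,-2.4,-1.67,0,0,-0.72],[0,-2.7,-1.67,0,0,-0.72],[0,-2.7,-1.67,0,0,-0.72],[0,-2.7,-1.67,0,0,-0.72]]' 58
python3 - <<'E'
from h import *
d=shot('wrist');W=cloud(d);q=W.reshape(-1,3);q=q[(q[:,2]>.1505)&(q[:,2]<.162)&(q[:,0]>.525)&(q[:,0]<.57)&(q[:,1]>.085)&(q[:,1]<.15)]
print(len(q),cv2.minAreaRect(q[:,:2].astype(np.float32)),np.median(q,0),d['obs']['eef_pos'])
P=W.reshape(-1,3);q=P[(P[:,0]>.535)&(P[:,0]<.57)&(P[:,1]>.146)&(P[:,1]<.3)&(P[:,2]>.11)&(P[:,2]<.25)];print(q[q[:,1].argsort()[:400:80]].round(3) if len(q) else 0)
q=P[(P[:,0]>.48)&(P[:,0]<.56)&(P[:,1]>-.08)&(P[:,1]<.0)&(P[:,2]>.15)&(P[:,2]<.162)];print('front',len(q),q.mean(0),q.min(0),q.max(0))
save(d,'w5.png',s=1.2)
E
```

```text
time_s: 18.18
eef_pos: [0.5208, 0.1215, 0.3048]
eef_rot: [3.141, -0.0, -0.021]
contact_force: [-0.1, -0.2, -1.4]
finger_gap: 0.676
grasp_force: 0.0
1329 ((0.5576887726783752, 0.1188945323228836), (0.020961586385965347, 0.047212518751621246), 0.6709001064300537) [0.55382147 0.11912762 0.15440785] [0.52083468 0.12148146 0.30481298]
[[0.57  0.17  0.126]
 [0.559 0.173 0.135]
 [0.55  0.176 0.128]
 [0.553 0.186 0.121]
 [0.555 0.194 0.125]]
front 1283 [ 0.50854922 -0.03741901  0.15428074] [ 0.49561268 -0.05965823  0.15000001] [ 0.55979105 -0.01453118  0.15971699]
```

View pics/w5.png

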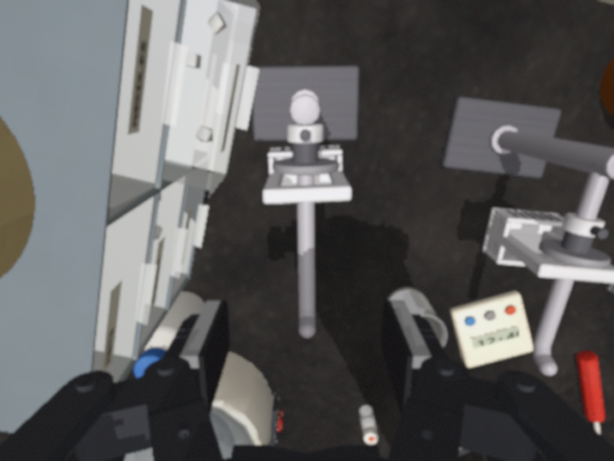

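The rear crossbar spans (263,195) to (350,193), alone on its hook, and the front basket hangs at its disc at right. Now I descend on the rear basket.

```bash
python3 -m crank '[[0.25,0,0,0,0,0],[0.5,0.03,0.2,0,0,0],[0.51,0.03,0.5,0,0,0],[0.51,0.03,0.8,0,0,0],[0.51,0.03,1.1,0,0,0],[0.51,0.03,1.4,0,0,0],[0.51,0.03,1.6,0,0,0],[0.51,0.03,1.675,0,0,0],[0.51,0.03,1.675,0,0,0],[0.51,0.03,1.675,0,0,0]]'; python3 -m crank '[[0,0,0,0,0,0],[0,0,0,0,0,0],[0,0,0,0,0,0],[0,0,0,0,0,0],[0,0,0,0,0,0]]' 40 50
```

```text
time_s: 19.48
eef_pos: [0.5516, 0.1202, 0.2046]
eef_rot: [-3.141, -0.001, -0.02]
contact_force: [0.4, -0.3, 1.6]
finger_gap: 0.678
grasp_force: 0.0
time_s: 20.1
eef_pos: [0.5518, 0.1203, 0.2048]
eef_rot: [-3.141, -0.002, -0.02]
contact_force: [-0.0, -0.4, 6.1]
finger_gap: 0.548
grasp_force: 50.8
```

```bash
python3 -m crank '[[0,0,-0.1,0,0,0],[0,0,-0.2,0,0,0],[0,0,-0.33,0,0,0],[0,0,-0.33,0,0,0],[0,0,-0.33,0,0,0]]'; python3 -m crank '[[-0.1,0,0,0,0,0],[-0.3,0,0,0,0,0],[-0.5,0,0,0,0,0],[-0.7,0,0,0,0,0],[-0.9,0,0,0,0,0],[-1.1,0,0,0,0,0],[-1.3,0,0,0,0,0],[-1.5,0,0,0,0,0],[-1.7,0,0,0,0,0],[-1.9,0,0,0,0,0],[-2.06,0,0,0,0,0],[-2.06,0,0,0,0,0],[-2.06,0,0,0,0,0]]'
```

```text
time_s: 20.72
eef_pos: [0.5511, 0.12, 0.2236]
eef_rot: [3.141, 0.0, -0.02]
contact_force: [1.6, 0.7, -5.4]
finger_gap: 0.544
grasp_force: 62.1
time_s: 22.35
eef_pos: [0.428, 0.1226, 0.2239]
eef_rot: [-3.142, -0.001, -0.02]
contact_force: [-0.2, -0.7, -1.9]
finger_gap: 0.543
grasp_force: 62.6
```

```bash
python3 -m crank '[[0,0,-0.3,0,0,0],[0,0,-0.8,0,0,0],[0,0,-1.3,0,0,0],[0,0,-1.67,0,0,0],[0,0.4,-1.67,0,0,0],[0.05,1,-1.67,0,0,0],[0.1,1.7,-1.67,0,0,0],[0.15,2.4,-1.67,0,0,0],[0.2,3.1,-1.67,0,0,0],[0.25,3.8,-1.67,0,0,0],[0.3,4.5,-1.67,0,0,0],[0.35,5.2,-1.67,0,0,0],[0.39,5.8,-1.67,0,0,0],[0.39,6.14,-1.67,0,0,0],[0.39,6.14,-1.67,0,0,0],[0.39,6.14,-1.67,0,0,0]]'
python3 - <<'E'
from h import *
d=shot('wrist');save(d,'w6.png',s=1.2)
E
```

```text
time_s: 24.35
eef_pos: [0.4441, -0.2449, 0.324]
eef_rot: [-3.141, -0.0, -0.019]
contact_force: [0.3, 0.0, -1.6]
finger_gap: 0.547
grasp_force: 62.7
```

View pics/w6.png

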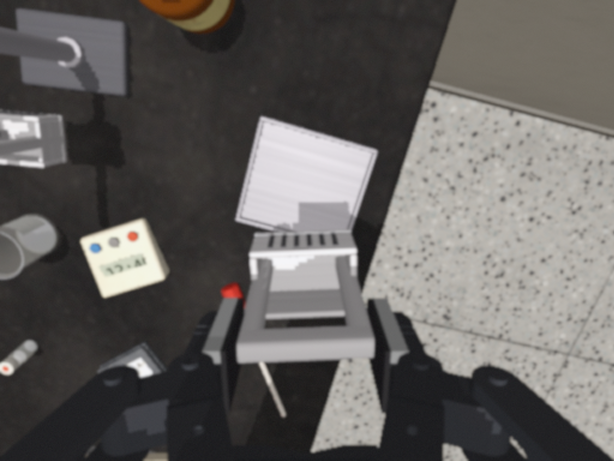

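The basket is held level above the tray. The tray's corners are at (262,117), (377,150), (355,235) and (237,220), consistent with the measured centre. Now I lower.

```bash
python3 -m crank '[[0,0,0.4,0,0,0],[0,0,0.8,0,0,0],[0,0,1.2,0,0,0],[0,0,1.6,0,0,0],[0,0,2.0,0,0,0],[0,0,2.4,0,0,0],[0,0,2.7,0,0,0],[0,0,2.9,0,0,0],[0,0,3.03,0,0,0],[0,0,3.03,0,0,0],[0,0,3.03,0,0,0]]'; python3 -m crank '[[0,0,0.02,0,0,0],[0,0,0.04,0,0,0],[0,0,0.06,0,0,0],[0,0,0.08,0,0,0],[0,0,0.08,0,0,0]]'
```

```text
time_s: 25.78
eef_pos: [0.444, -0.2464, 0.1428]
eef_rot: [3.141, -0.001, -0.02]
contact_force: [-0.4, 0.2, -1.6]
finger_gap: 0.543
grasp_force: 62.7
time_s: 26.4
eef_pos: [0.4436, -0.2462, 0.1373]
eef_rot: [-3.142, 0.0, -0.02]
contact_force: [-0.2, -0.3, -1.2]
finger_gap: 0.54
grasp_force: 62.7
```

```bash
python3 -m crank '[[0,0,0.015,0,0,0],[0,0,0.03,0,0,0],[0,0,0.04,0,0,0],[0,0,0.04,0,0,0]]'; python3 -m crank '[[0,0,0.015,0,0,0],[0,0,0.015,0,0,0]]'; python3 -m crank '[[0,0,0.015,0,0,0],[0,0,0.015,0,0,0]]'
```

```text
time_s: 26.9
eef_pos: [0.4437, -0.2462, 0.135]
eef_rot: [3.142, -0.0, -0.02]
contact_force: [0.2, -0.5, -2.0]
finger_gap: 0.543
grasp_force: 62.7
time_s: 27.15
eef_pos: [0.4437, -0.2462, 0.1341]
eef_rot: [3.142, -0.0, -0.02]
contact_force: [-0.4, -0.1, -1.6]
finger_gap: 0.543
grasp_force: 62.7
time_s: 27.4
eef_pos: [0.4438, -0.2462, 0.1334]
eef_rot: [3.141, -0.0, -0.02]
contact_force: [-0.4, 0.9, 2.2]
finger_gap: 0.538
grasp_force: 62.9
```

Contact with the floor. I release, retreat and check.

```bash
python3 -m crank '[[0,0,0,0,0,0],[0,0,0,0,0,0],[0,0,0,0,0,0],[0,0,0,0,0,0],[0,0,-0.1,0,0,0],[0,0,-0.3,0,0,0],[0,0,-0.7,0,0,0],[0,0,-1.3,0,0,0],[0,0,-2,0,0,0],[0,0,-2.8,0,0,0],[0,0,-3.2,0,0,0],[0,0,-3.2,0,0,0],[0,0,-3.2,0,0,0]]' 66
python3 - <<'E'
from h import *
d=shot('wrist');W=cloud(d);P=W.reshape(-1,3)
q=P[(abs(P[:,0]-.444)<.06)&(abs(P[:,1]+.246)<.06)&(P[:,2]>.07)&(P[:,2]<.1)];print(len(q),cv2.minAreaRect(q[:,:2].astype(np.float32)),np.median(q,0))
d=shot('scene');save(d,'s2.png',(180,110,400,260),3.6)
E
```

```text
time_s: 29.02
eef_pos: [0.4434, -0.2461, 0.3249]
eef_rot: [-3.141, 0.0, -0.02]
contact_force: [-0.1, 0.2, -0.3]
finger_gap: 0.776
grasp_force: 0.0
524 ((0.4439791738986969, -0.2465810477733612), (0.008178607560694218, 0.047087009996175766), 0.9854121804237366) [ 0.44512901 -0.2466733   0.08214302]
```

View pics/s2.png

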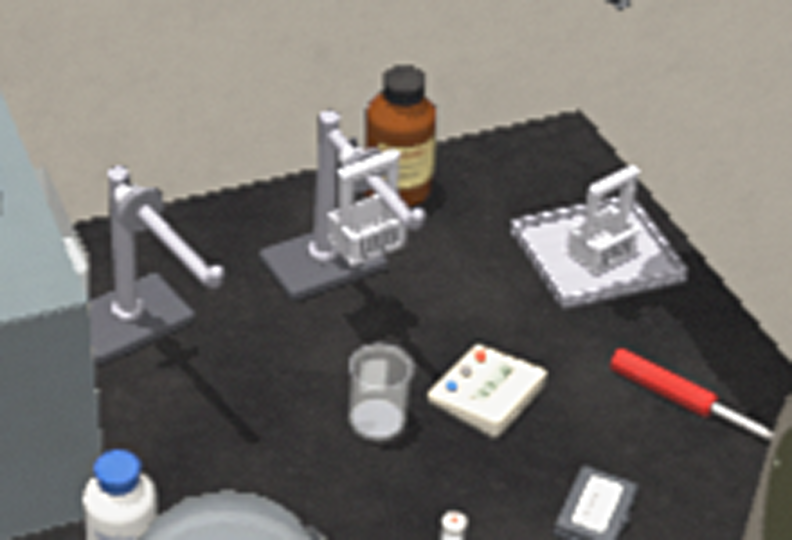

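The front basket hangs on the spare hook (370,215). The rear basket stands upright in the tray (605,230), with its crossbar centred on the tray and its top at 82 mm. The bystanders look undisturbed, so I hand it in.

```bash
python3 -c "
from rig import env
print(env.job_done())"
```

```text
the job is handed in; nothing more can be done
None
```

I handed the job in at about 29 s of the 64 s allowed, and the system returned no verdict. The front basket hangs a few millimetres from the sprung disc on the spare hook, after pressing it at about 9–11 N for well over a second. The rear basket stands upright at the centre of the drip tray, and the bystanders look undisturbed in the last picture.

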